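# Pick the front component box from a gravity lane into the kit tray

### The arm

A 7-joint arm with a two-finger parallel gripper is mounted at the origin on the work surface. World frame = base frame: x ahead of the robot, y to its left, z up, the work surface at z = 0. Lengths are in mm, angles in rad, forces in N, time in s.
With the tool pointing down it reaches from about 350 to 900 mm from the base axis. Payload 8.1 kg.
Tool frame: the origin (TCP) lies at the very end of the fingers, on their centre line; the grasp point (between the pads) lies 19 mm behind it; x points along the fingers, z is the direction in which the jaws open and shut, and the axes are right-handed (so a half turn about x gives the same grasp; the last joint's range is limited). The gripper opens to 92 mm and grips with 3 to 60 N. Pads are 19 mm wide; open, the fingers measure 130 mm over their backs; the gripper's body (75 mm by 190 mm) begins 47 mm behind the grasp point.
Start: joints at [1.165, 0.434, 0.025, 1.573, -0.012, 1.134, -0.075], TCP at [186.347, -596.587, 226.742] pointing down, gripper open.
Joint ranges: [-2.62, 2.62], [-0.44, 2.09], [-1.27, 1.32], [0.08, 2.57], [-1.32, 4.46], [0.12, 2], [-2.74, 2.74]. Speed limits (rad/s): [2.22, 2.22, 3.01, 3.01, 3.14, 3.14, 3.14].

### API

Orientations are given as [roll, pitch, yaw] about the fixed x, y, z axes, in that order (R = Rz(yaw) Ry(pitch) Rx(roll)).
In Python, from rig import r gives the robot as it stands.
- The arm moves only by the shell command python3 -m creep 'ROWS'. ROWS is JSON, a list of rows, each an object with "rot": the turn, a rotation vector about the tool's x, y, z in units of 5 degrees (1.0 is 5 degrees), a list of three; "translation": the shift along the tool's x, y, z in units of 25 mm (1.0 is 25 mm), a list of three; "hand": the finger opening in mm, from 0 to 91.8. In form: [{"rot": [ax, ay, az], "translation": [dx, dy, dz], "hand": hand}, ...]. A call has 1 to 20 rows; each row is the pose to reach, as a shift and turn from the pose measured when the call began, along the tool's axes at that moment; what a row does not reach only later rows make up. A row lasts 1/8 s, in which the tool goes at most 62.5 mm and 10.7 degrees, less where a joint would pass 70% of its speed; a pose out of reach is approached as far as the arm can. A call with a gripper value outside its range is refused whole. The fingers move at their own pace and stop on an object; the grip force is fixed at half the most. Time passes only in rows, so rows that repeat a pose let the fingers close. It gives the time, the measured TCP pose, the force and the opening at its end, in the units of the state.
- r.get_state(): the state, without advancing time (a new reading comes with each control period).
- r.camera(name): name is "side" or "top" or "wrist"; returns (picture, depth): 480x640x3 uint8, red, green, blue; 480x640 float32, mm along the optical axis (not along the pixel's ray), 0 where there is no reading.
- r.get_calibration(name): a dict with "vertical_fov" (degrees; the focal length in pixels is half the picture's height over the tangent of half this angle, whatever the lens; pixels are square), "cx", "cy" (the principal point, pixels), "position" and "attitude" of the camera in the world. Camera axes: x right, y down, z forward; pixel columns grow to the right and rows downward; lengths in mm; the calibration is good to about 2 mm. The wrist camera is an equidistant fisheye: a pixel r from the principal point sees the ray r / f radians off the axis. A picture is of the moment at which its call begins: read the wrist's pose just before it. get_calibration takes no time and is no camera call; for the wrist camera it gives the pose at the moment of the call.
- r.job_done(): hands the job in, once; it reports no verdict.
Trained networks look in the newest picture that a camera, given by its name, has taken for a name from the list of things; names that differ only in an ending like _2 or _b are one class to them, and where a whole thing is asked for, a point or a joint stands for the part that bears it (a point fixed in the world has none). Each returns a list of dicts, best first, with "confidence" (0 to 1); they miss things now and then, are a little off and sometimes report something else, mostly with a low value. They report only what shows in the picture. A call takes as long as a camera call. They do not tell look-alikes from the thing itself.
- r.boxes_of(camera, target): "bbox" ([left, top, right, bottom] in pixels, round what is visible of it).
- r.masks_of(camera, target): "region" (480x640 bool, what is visible of it) and "bbox" ([left, top, right, bottom] in pixels, round what is visible of it).
The state is a dict: "time": time; "q": joint angles; "qd": joint speeds; "joint_torque": joint torques, N m; "position": TCP position; "ee_rot": TCP orientation; "force": force on the tool from outside, world axes, zero at the start; "torque": the same for the moment, N m; "opening": opening from 0.0 (shut) to 1.0 (fully open).
Only numpy, scipy, OpenCV 4.12 (cv2) and the standard library are available. Lean on these libraries where they do the work, as an engineer would, in place of code of your own. Each camera call takes 0.05 s, during which the arm holds its last target.

### The job

Take the front orange-lidded component box out of its sloped roller lane, reaching in under the lamp bar without knocking it, and let the boxes behind it roll down to the lip. Set the box down, without dropping it, flat and right way up in the empty bay of the black kit tray and let go. Leave everything else where it is.

Things in the scene. Friction and masses are not known exactly. Their poses are not given: they have to be found in the camera images.
- rack_a: Rack with an orange lip that holds the orange boxes: fixed one-lane gravity-feed rack, three boxes end to end. Origin on the table under the inner face of its front lip; x runs level from the lip back under the lane, z up. Lane: free-turning grey rollers, 240 mm long, rising at 0.30 rad (17.2 deg) towards +x. Dark lamp posts at x = 135, y = +-67 mm with arms forward to the lamp bar.
- rack_a_lip (a point): On rack_a, middle of the lip's inner face at the height of the roller tops (100 mm above the table). The lip stands 12 mm above the rollers, the side guides 8 mm (52 mm apart inside, 64 mm outside). A box resting at the lip has its centre at rack x = 26, z = 134 mm, one behind it at x = 93, z = 155 mm, leaning with the lane.
- rack_b: Rack with a blue lip that holds the blue boxes, otherwise the same as rack_a.
- rack_a_lamp: Aluminium lamp bar of rack_a, straight across above the front box, 18 (x) x 140 (y) x 12 (z) mm, origin at its centre, axes as the rack's. Its front edge is about 15 mm behind the middle of the front box's upper part and its underside about 100 mm above it, so a gripper coming straight down would hit it; lean in from the front.
- rack_b_lamp: The same lamp bar on rack_b.
- orange1_center (a point): The front closed white component box with orange lid, 70 long (x, along its lane) x 46 wide (y) x 50 high (z) mm, plain flat sides, 100 to 200 g; point at its centre. It starts against the lip of rack_a, tilted with the lane (x axis rising to the rear).
- orange2_center (a point): Second closed white component box with orange lid, 70 long (x, along its lane) x 46 wide (y) x 50 high (z) mm, plain flat sides, 100 to 200 g; point at its centre. It leans on the front one and rolls forward by itself, in about a second, when that is gone.
- orange3_center (a point): Third and last closed white component box with orange lid, 70 long (x, along its lane) x 46 wide (y) x 50 high (z) mm, plain flat sides, 100 to 200 g; point at its centre. 
- bay (a point): Centre of the floor of the empty bay of the black kit tray (fixed to the bench). Bay 84 (x) x 64 (y) mm inside, floor 4 mm above the table, walls 4 mm thick standing 10 mm above its floor, z up. The tray's other bay, on the -x side, holds a white mini breadboard that ends 13.5 mm above the table.
- kit_tray: The black kit tray, 180 (x) x 72 (y) x 14 mm, origin under its centre; the empty bay is the +x one.
- proto_board: White breadboards on a black plate, 170 (x) x 120 (y) mm, up to 24 mm high; fixed bystander.
- screwdriver_grip (a point): Yellow screwdriver, 160 mm long, lying on the bench in front of the robot; point on its handle. Bystander.
- multimeter: Green multimeter, 180 x 86 x 43 mm, lying flat; origin under its centre. Bystander.
- calculator: Black calculator, 150 x 78 x 16 mm, lying flat; origin under its centre. Bystander.
- flux_jar: Small jar with a red cap, 44 mm across, 55 mm high, standing in front of the racks; origin under its centre. Bystander.
- cleaner: Bottle with a blue cap, 52 mm across, 130 mm high; origin under its centre. Bystander.
- blue1_center (a point): The front closed white component box with blue lid, 70 long (x, along its lane) x 46 wide (y) x 50 high (z) mm, plain flat sides, 100 to 200 g; point at its centre. Stays in rack_b.
- blue2_center (a point): The second closed white component box with blue lid, 70 long (x, along its lane) x 46 wide (y) x 50 high (z) mm, plain flat sides, 100 to 200 g; point at its centre. Stays in rack_b.
- blue3_center (a point): The third closed white component box with blue lid, 70 long (x, along its lane) x 46 wide (y) x 50 high (z) mm, plain flat sides, 100 to 200 g; point at its centre. Stays in rack_b.
Not all that is in view belongs to the job. What is shaped like the part that bears orange1_center but green is not meant.

How it is judged:
By the outcome, as a careful person would: the job done as asked, in the order asked, and still so for the second after the job is handed in, with the robot touching nothing.
It also fails if it takes over 43 s, if anything falls off the work surface, if the arm or the gripper's body presses on something with over 40 N, if the wrist force passes 120 N, or if a joint passes its speed limit or range.

## Working session

There is one attempt and no reset: what is moved stays moved. The work goes in short steps, Python scripts to look and compute and a shell command to move; the robot and the scene stay as the last step left them, time stands still between calls to the robot, and variables do not carry over. Pictures are saved under pics/ and viewed, and the job is handed in when it is done.

```bash
ls; mkdir -p pics; python3 - <<'E'
from rig import r
import cv2
s=r.get_state();print(s)
for n in("side","top","wrist"):
    c=r.get_calibration(n);print(n,c)
    p,d=r.camera(n);cv2.imwrite(f"pics/{n}0.png",p[:,:,::-1])
E
```

```text
pics
{'time': 0.0, 'q': array([ 1.16537946,  0.43523444,  0.02498116,  1.57410913, -0.01160017,
        1.13404867, -0.07510116]), 'qd': array([ 4.01562979e-04, -1.60052503e-03,  1.78383917e-04,  5.47728519e-04,
       -2.27506535e-05, -4.06563114e-04, -2.13526701e-04]), 'joint_torque': array([ 1.09378521e-03, -6.67838144e+01,  9.86136161e-01, -3.14457321e+01,
       -6.02897652e-02,  4.30510368e-02,  1.27698445e-04]), 'position': array([ 186.15939506, -596.06790115,  225.93333125]), 'ee_rot': array([-3.04919117,  1.56914179,  1.96593608]), 'force': array([-0.74564953,  0.96968527, -0.02400975]), 'torque': array([0.02911033, 0.03133745, 0.00869366]), 'opening': 0.9954583232205951}
side {'vertical_fov': 56.90417571569249, 'cx': 325.0956561823301, 'cy': 240.43674247102945, 'position': array([ 520.05379445, -738.93790917,  755.47688016]), 'attitude': array([-2.25473834,  0.00595704, -0.08295196])}
top {'vertical_fov': 44.32621762940309, 'cx': 311.29991263731347, 'cy': 239.3464620720224, 'position': array([ 354.14204468,    2.41261567, 1744.78702153]), 'attitude': array([-3.00047604, -0.01917146, -1.57354922])}
wrist {'vertical_fov': 65.70646984690485, 'cx': 321.2214997935147, 'cy': 240.73325414240782, 'position': array([ 257.05864083, -574.19660604,  384.28797626]), 'attitude': array([ 2.85870093e+00,  1.10400082e-03, -1.26795292e+00])}
```

View pics/side0.png

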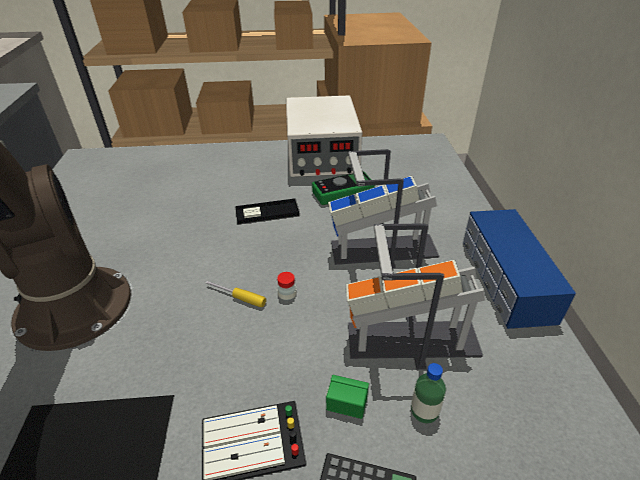

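View pics/top0.png

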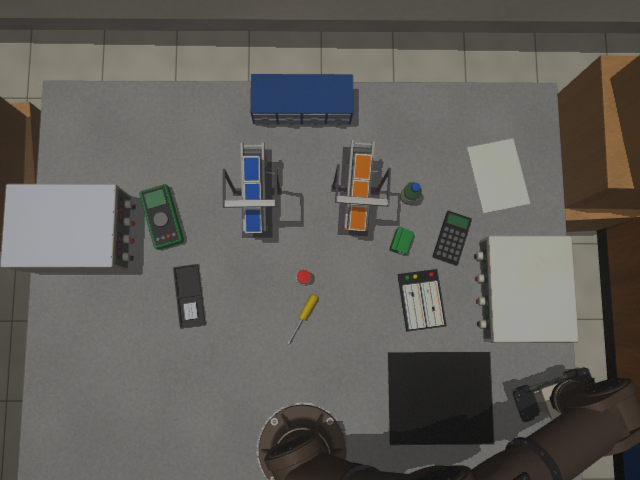

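View pics/wrist0.png

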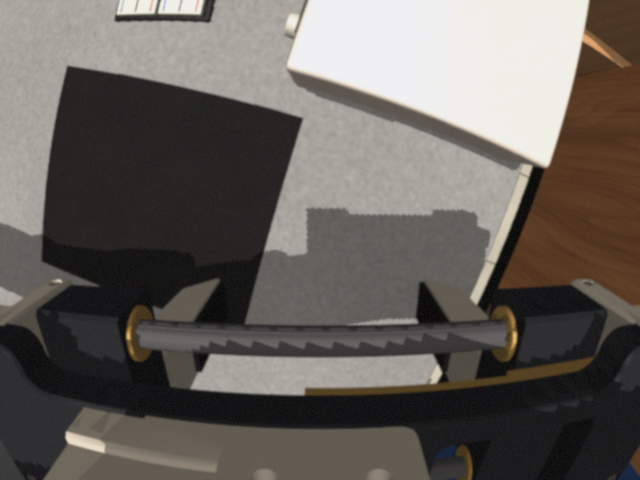

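Top view shows the orange front box at about (357,219), blue front box (253,220), green look-alike (402,240), kit tray (190,296) with breadboard at its lower part (190,311), so the empty bay is at about (187,280). In the side view the orange front box is at (370,292) and the tray at (267,211).

Candidates for the target: orange front box at top (357,219), the orange boxes behind it at (360,190) and (362,166), blue boxes at (253,220), green box at (402,240). I choose the orange-lidded one nearest the lip, (357,219).

```bash
cat > h.py <<'E'
import numpy as np,cv2
from scipy.spatial.transform import Rotation as Ro
from rig import r
def cal(n):
    c=r.get_calibration(n); f=240/np.tan(np.radians(c["vertical_fov"])/2)
    return f,c["cx"],c["cy"],np.array(c["position"]),Ro.from_euler("xyz",c["attitude"]).as_matrix()
def cloud(n,d):
    f,cx,cy,p,R=cal(n)
    v,u=np.mgrid[0:480,0:640]
    P=np.stack([(u-cx)/f*d,(v-cy)/f*d,d],-1)
    return P@R.T+p
def proj(n,X):
    f,cx,cy,p,R=cal(n); Y=(np.atleast_2d(X)-p)@R
    return np.c_[Y[:,0]/Y[:,2]*f+cx,Y[:,1]/Y[:,2]*f+cy]
E
python3 - <<'E'
from h import *
np.set_printoptions(precision=1,suppress=True)
for n in("side","top"):
    p,d=r.camera(n); np.savez(f"{n}.npz",p=p,d=d)
    C=cloud(n,d)
    t=C[250:300,100:300] if n=="top" else C[330:350,200:320]
    print(n,"depth0",np.mean(d==0),"table z",np.median(t[...,2]))
    for k in("orange1_center","rack_a","rack_a_lamp","bay","kit_tray","flux_jar","cleaner","screwdriver_grip","multimeter"):
        for m in r.masks_of(n,k)[:4]:
            M=m["region"]&(d>0)
            if M.sum()<3: continue
            Q=C[M]
            print(k,round(m["confidence"],2),m["bbox"],np.median(Q,0),np.percentile(Q,3,axis=0),np.percentile(Q,97,axis=0))
print(r.get_state()["time"])
x=cv2.imread("pics/side0.png");cv2.imwrite("pics/crop.png",cv2.resize(x[200:380,300:520],None,fx=3.3,fy=3.3,interpolation=2))
x=cv2.imread("pics/top0.png");cv2.imwrite("pics/crop2.png",cv2.resize(x[130:340,160:400],None,fx=2.8,fy=2.8,interpolation=2))
E
```

```text
side depth0 0.0039713541666666664 table z -0.5628091401001711
orange1_center 0.8 [328.3, 375.3, 367.3, 415.8] [ 591.4 -307.2   43.8] [ 556.8 -328.3    5.2] [ 626.2 -271.4   46.8]
orange1_center 0.67 [350.1, 278.8, 389.2, 315.3] [ 641.7 -174.3  150.4] [ 609.3 -180.3  110.6] [ 673.5 -134.1  166.1]
orange1_center 0.48 [350.0, 222.1, 485.1, 370.8] [ 745.1 -185.6   38.3] [ 625.  -232.4    1.7] [867.3 -95.6 255.6]
rack_a 0.74 [332.0, 150.4, 440.5, 265.1] [732.  105.3  92.4] [618.1  63.7   2.6] [864.8 199.4 255.6]
rack_a 0.72 [349.4, 218.1, 485.5, 368.9] [ 745.2 -186.    36. ] [ 625.7 -232.4    3. ] [865.1 -97.3 255.6]
rack_a 0.25 [348.3, 153.7, 366.0, 182.5] [659.4 130.5 255.2] [651.3  71.1  53. ] [703.5 505.3 256.9]
rack_a_lamp 0.58 [376.5, 225.6, 390.9, 268.8] [ 666.  -159.4  255.1] [ 655.7 -214.   245.3] [679.6 -91.1 257.1]
rack_a_lamp 0.21 [348.3, 220.0, 484.1, 368.2] [ 745.  -185.8   42.3] [ 625.  -232.4    2.9] [864.  -96.6 255.6]
bay 0.85 [235.8, 200.6, 299.8, 223.2] [432.4 328.3   6.1] [351.  284.2   0.6] [518.9 370.9  15.2]
bay 0.25 [328.3, 194.3, 364.1, 230.0] [637.1 112.2 147.9]
[... 1675 characters left out ...]
.    6.2] [349.4 287.7  -3.5] [518.7 367.   19.2]
flux_jar 0.61 [298.9, 272.6, 309.6, 287.0] [484.9  -6.5  53.8] [467.3 -25.6  22.1] [503.9  10.9  61.7]
cleaner 0.81 [400.8, 188.0, 423.8, 205.8] [ 723. -316.   87.] [ 707.7 -343.7   18.8] [ 745.6 -299.1  132.3]
cleaner 0.36 [331.3, 140.6, 389.5, 233.2] [ 729.3 -138.7  122.8] [ 619.1 -230.5   -1.2] [860.9 -93.9 260.2]
screwdriver_grip 0.83 [298.3, 295.1, 320.3, 322.2] [400.1 -21.1  23.9] [365.8 -41.6  15. ] [432.   -0.8  33.3]
screwdriver_grip 0.54 [240.5, 154.1, 260.3, 182.2] [766.5 132.  199. ] [734.8 111.1 180.4] [798.1 155.3 211.7]
multimeter 0.76 [140.4, 184.0, 182.9, 252.2] [663.  406.8  41.1] [581.6 358.8  25.4] [746.6 458.7  50.5]
1.15
```

View pics/crop.png

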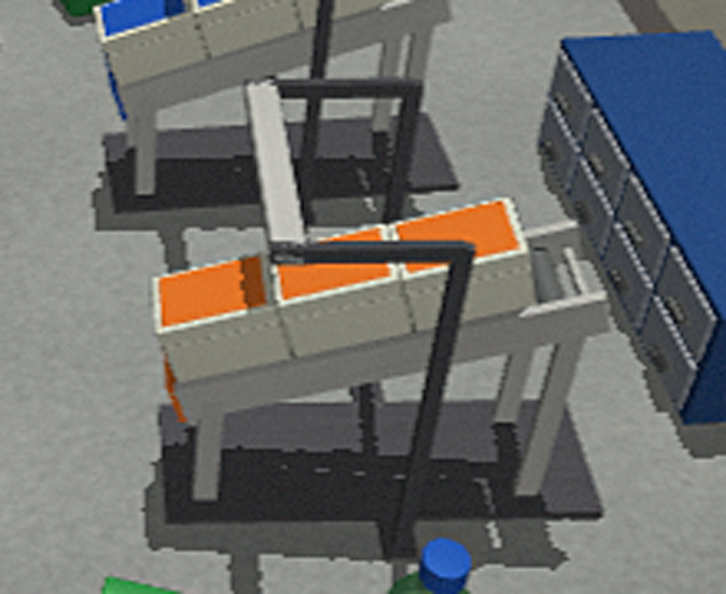

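View pics/crop2.png

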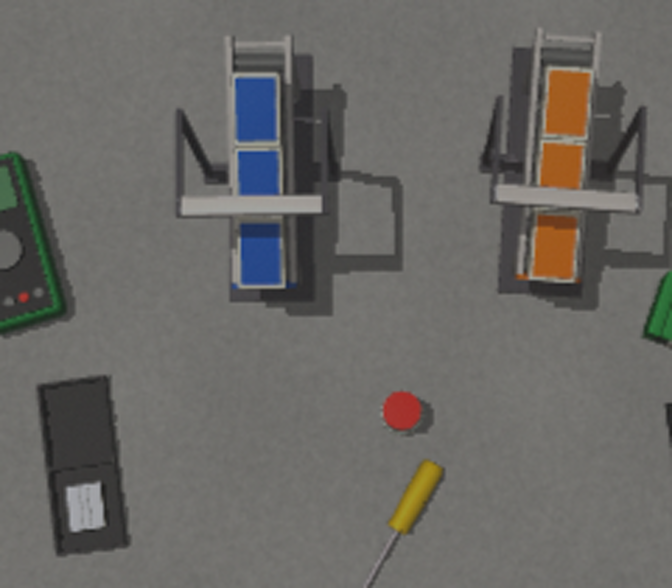

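The crops confirm it: the orange-lidded box at the lip (side crop 205,300) is under the lamp bar. The tray's breadboard is at the end nearest the robot, so the empty bay is the far half. Next I'll fit the geometry.

```bash
python3 - <<'E'
from h import *
np.set_printoptions(precision=2,suppress=True)
def rect(Q):
    (c,s,a)=cv2.minAreaRect(Q[:,:2].astype(np.float32)); return np.array(c),s,a
for n in("side","top"):
    z=np.load(n+".npz");p,d=z["p"].astype(int),z["d"];C=cloud(n,d)
    near=lambda x0,x1,y0,y1,z0,z1:(C[...,0]>x0)&(C[...,0]<x1)&(C[...,1]>y0)&(C[...,1]<y1)&(C[...,2]>z0)&(C[...,2]<z1)
    org=(p[...,0]>150)&(p[...,1]<130)&(p[...,2]<80)&(p[...,0]-p[...,1]>60)
    # lids: all three boxes orange tops
    M=org&near(600,880,-230,-80,135,260); Q=C[M]
    c=Q.mean(0);U,S,V=np.linalg.svd(Q-c);nrm=V[2]*np.sign(V[2,2])
    print(n,"orange plane n",nrm,"tilt",np.arccos(nrm[2]),"yaw",np.degrees(np.arctan2(-nrm[1],-nrm[0])),"res",S[2]/np.sqrt(len(Q)))
    # lane axis by minAreaRect
    print(" lids",rect(Q))
    M1=M&(C[...,0]<675)
    Q1=C[M1];print(" front lid",rect(Q1),Q1.mean(0),Q1.min(0),Q1.max(0), "plane z at", c)
    L=near(645,690,-240,-80,248,264);k=rect(C[L]);print(" lamp",k,np.median(C[L][:,2]))
    W=near(590,690,-190,-115,100,200)
    T=near(330,540,270,390,-5,25)&(p.max(-1)<75)
    t=rect(C[T]);print(" tray dark",t)
    Wb=near(330,540,270,390,5,25)&(p.min(-1)>130);print(" board",rect(C[Wb]),np.median(C[Wb],0))
E
```

```text
side orange plane n [-0.27  0.31  0.91] tilt 0.4168428672875868 yaw -49.02703041300349 res 5.478727061208811
 lids (array([ 702.56, -184.35]), (89.66899108886719, 190.15615844726562), 86.01659393310547)
 front lid (array([ 636.24, -181.05]), (52.096309661865234, 98.83136749267578), 7.04398250579834) [ 633.27 -156.17  157.34] [ 608.62 -226.9   146.63] [ 668.15 -134.12  245.06] plane z at [ 701.95 -160.8   177.73]
 lamp (array([ 676.3 , -157.85]), (142.15576171875, 37.116825103759766), 85.97789001464844) 255.05906428602017
 tray dark (array([432.51, 335.32]), (179.1593017578125, 93.9610824584961), 8.145524024963379)
 board (array([389.23, 323.75]), (42.215511322021484, 51.706844329833984), 89.45989990234375) [389.36 323.15  12.96]
top orange plane n [-0.29  0.04  0.95] tilt 0.3020089402055286 yaw -7.825883496092653 res 3.7098600382423506
 lids (array([ 706.29, -159.95]), (36.71406936645508, 191.0674285888672), 85.57715606689453)
 front lid (array([ 635.16, -155.05]), (47.41619873046875, 36.186038970947266), 0.8061535954475403) [ 634.57 -155.01  157.21] [ 611.36 -173.1   145.47] [ 658.71 -136.81  170.63] plane z at [ 712.97 -160.73  181.74]
 lamp (array([ 671.52, -158.09]), (140.16744995117188, 33.52419662475586), 89.05219268798828) 256.2387192147553
 tray dark (array([433.71, 326.43]), (180.3768310546875, 75.54853820800781), 8.483004570007324)
 board (array([390.35, 321.25]), (44.9938850402832, 34.79634094238281), 8.599934577941895) [389.75 321.76  14.29]
```

```bash
cat >> h.py <<'E'
RY=np.radians(-4.2); RO=np.array([620.9,-153.7,0]); TY=np.radians(8.4); BAY=np.array([477.,334.3,4.])
def fr(yaw): return Ro.from_euler("z",yaw).as_matrix()
def rackp(x,y,z): return RO+fr(RY)@np.array([x,y,z])
def toolR(yaw,lean,flip):
    # tool x down & leaning forward; jaw z along +-y of frame
    x=np.array([np.sin(lean),0,-np.cos(lean)]); z=np.array([0,1.,0])*flip
    return fr(yaw)@np.c_[x,np.cross(z,x),z]
def cur():
    s=r.get_state(); return np.array(s["position"]),Ro.from_euler("xyz",s["ee_rot"]).as_matrix(),s
def rel(p,R):
    P,C,s=cur()
    return (C.T@(np.array(p)-P)/25).round(2).tolist(),(np.degrees(Ro.from_matrix(C.T@R).as_rotvec())/5).round(2).tolist()
E
python3 - <<'E'
from h import *
P,C,s=cur(); f,cx,cy,p,R=cal("wrist")
print(s["time"],"tool",C.round(2).tolist(),"cam in tool",(C.T@(p-P)).round())
th=np.radians(35)
pre=rackp(33.9-120*np.sin(th),0,128+120*np.cos(th)); print(pre,rackp(33.9,0,128))
for fl in(1,-1): 
    R=toolR(RY,th,fl); print(fl,rel(pre,R), "tool y world",R[:,1].round(2))
z=np.load("top.npz");X=z["p"][:,:,::-1].copy();z=np.load("side.npz");Y=z["p"][:,:,::-1].copy()
def box(o,R,w,im,n,col):
    c=[o+R@(np.array([i,j,k])*w/2) for i in(-1,1) for j in(-1,1) for k in(-1,1)]
    q=proj(n,np.array(c))
    for a in range(8):
        for b in range(a):
            if bin(a^b).count("1")==1: cv2.line(im,tuple(np.round(q[a]*8).astype(int).tolist()),tuple(np.round(q[b]*8).astype(int).tolist()),col,1,16,3)
Rb=fr(RY)@Ro.from_euler("y",-.3).as_matrix()
for im,n in((X,"top"),(Y,"side")):
    for k in range(3): box(rackp(26+67*k,0,134+20.7*k),Rb,np.array([70,46,50]),im,n,(0,255,0))
    box(rackp(45,0,250),fr(RY),np.array([18,140,12]),im,n,(255,0,255))
    box(BAY+[0,0,5],fr(TY),np.array([84,64,10]),im,n,(0,255,255))
    box(BAY+[0,0,3]+fr(TY)@[-44,0,0],fr(TY),np.array([180,72,14]),im,n,(255,255,0))
a=cv2.resize(X[130:340,160:400],None,fx=2.8,fy=2.8,interpolation=2);cv2.imwrite("pics/o1.png",a)
b=cv2.resize(Y[140:380,220:500],None,fx=2.5,fy=2.5,interpolation=2);cv2.imwrite("pics/o2.png",b)
E
```

```text
1.15 tool [[0.0, 0.95, 0.3], [-0.0, 0.3, -0.95], [-1.0, 0.0, 0.0]] cam in tool [-158.   74.   -0.]
[ 586.06463073 -151.14185039  226.29824531] [ 654.70896078 -156.18277488  128.        ]
1 ([0.02, 20.57, -12.24], [-30.37, -9.57, -1.82]) tool y world [-0.82  0.06 -0.57]
-1 ([0.02, 20.57, -12.24], [4.17, -1.31, 6.92]) tool y world [ 0.82 -0.06  0.57]
```

View pics/o1.png

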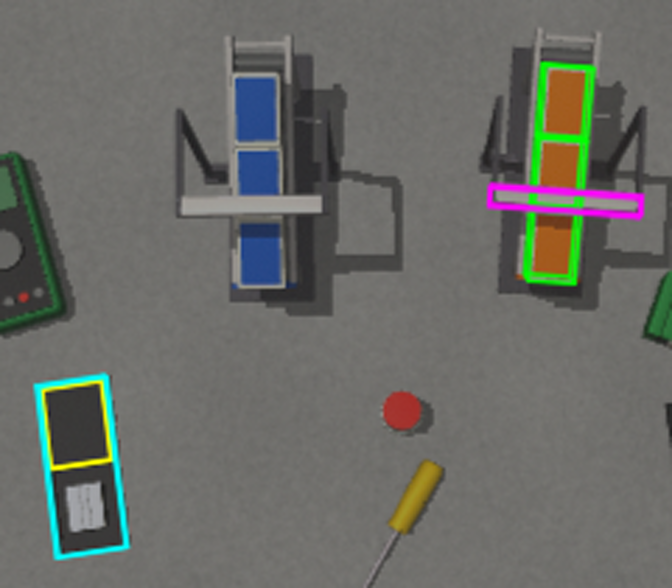

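View pics/o2.png

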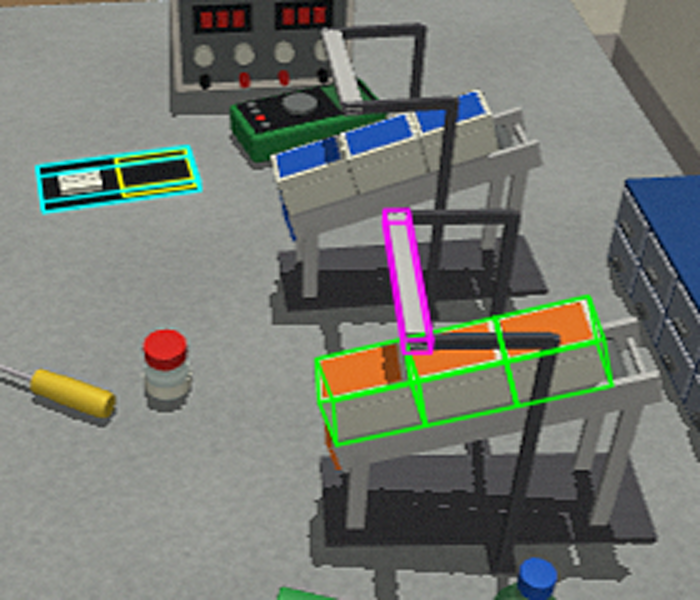

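The overlay matches in both views: green box outlines on the orange boxes, magenta on the lamp bar, yellow on the empty bay. First I move to a pre-grasp pose in front of the rack, with the camera towards the robot.

```bash
python3 -m creep '[{"rot":[-7,-2.2,-0.4],"translation":[-1,4,-2.5],"hand":91},{"rot":[-15,-4.8,-0.9],"translation":[-1,9,-6],"hand":91},{"rot":[-15,-4.8,-0.9],"translation":[-1,9,-6],"hand":91},{"rot":[-15,-4.8,-0.9],"translation":[-1,9,-6],"hand":91},{"rot":[-15,-4.8,-0.9],"translation":[-1,9,-6],"hand":91},{"rot":[-15,-4.8,-0.9],"translation":[-1,9,-6],"hand":91},{"rot":[-15,-4.8,-0.9],"translation":[-1,9,-6],"hand":91},{"rot":[-15,-4.8,-0.9],"translation":[-1,9,-6],"hand":91}]'; python3 - <<'E'
from h import *
P,C,s=cur();print(s["time"],P.round(),s["q"].round(2))
th=np.radians(35);b=120
print(rel(rackp(33.9-b*np.sin(th),0,128+b*np.cos(th)),toolR(RY,th,1)))
E
```

```text
time: 2.15
position: [355.7, -386.1, 251.8]
ee_rot: [-0.853, 1.174, -0.79]
force: [0.2, 0.4, -0.2]
opening: 0.994
2.15 [ 356. -386.  252.] [ 0.98  0.06 -0.29  2.1   0.1   0.6   0.69]
([0.87, 9.08, 9.54], [-15.31, -4.82, -0.85])
```

```bash
python3 -m creep '[{"rot":[-8,-2.5,-0.4],"translation":[0.3,4.5,4.8],"hand":91},{"rot":[-8,-2.5,-0.4],"translation":[0.3,4.5,4.8],"hand":91},{"rot":[-8,-2.5,-0.4],"translation":[0.3,4.5,4.8],"hand":91},{"rot":[-8,-2.5,-0.4],"translation":[0.3,4.5,4.8],"hand":91},{"rot":[-15.3,-4.8,-0.85],"translation":[0.87,9.1,9.5],"hand":91},{"rot":[-15.3,-4.8,-0.85],"translation":[0.87,9.1,9.5],"hand":91},{"rot":[-15.3,-4.8,-0.85],"translation":[0.87,9.1,9.5],"hand":91},{"rot":[-15.3,-4.8,-0.85],"translation":[0.87,9.1,9.5],"hand":91},{"rot":[-15.3,-4.8,-0.85],"translation":[0.87,9.1,9.5],"hand":91},{"rot":[-15.3,-4.8,-0.85],"translation":[0.87,9.1,9.5],"hand":91},{"rot":[-15.3,-4.8,-0.85],"translation":[0.87,9.1,9.5],"hand":91}]'; python3 - <<'E'
from h import *
for n in ("side","wrist"):
    p,d=r.camera(n);cv2.imwrite(f"pics/{n}1.png",p[:,:,::-1])
P,C,s=cur();print(s["time"],P.round(),s["q"].round(2))
th=np.radians(35)
for b in (120,20,0):print(b,rel(rackp(33.9-b*np.sin(th),0,128+b*np.cos(th)),toolR(RY,th,1)))
E
```

```text
time: 3.52
position: [585.1, -150.8, 226.2]
ee_rot: [-1.571, 0.961, -0.078]
force: [0.2, 0.4, -0.3]
opening: 0.988
3.625 [ 585. -150.  226.] [ 0.83  0.22 -0.71  2.14  0.36  0.24  1.35]
120 ([0.02, -0.03, -0.02], [-0.02, -0.02, -0.01])
20 ([4.02, -0.03, -0.02], [-0.02, -0.02, -0.01])
0 ([4.82, -0.03, -0.01], [-0.02, -0.02, -0.01])
```

View pics/side1.png

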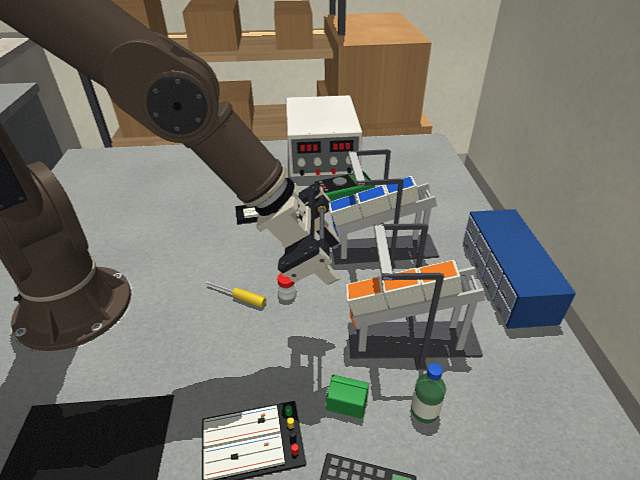

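View pics/wrist1.png

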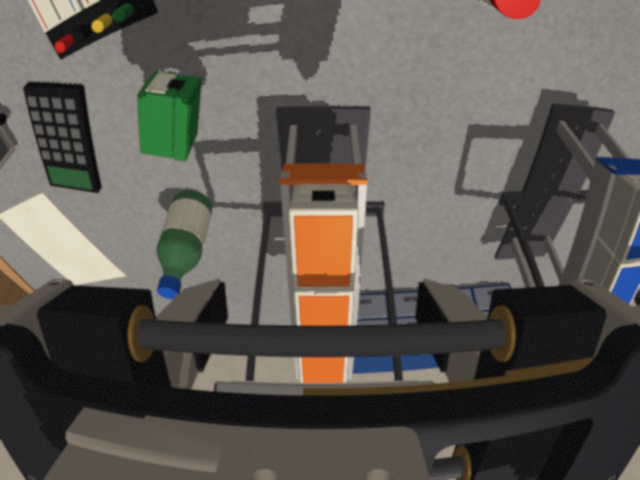

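Side view: the gripper is leaning in at (315,262), in front of the lamp bar at (385,250). Wrist view: the box lid is centred at u≈324 and the fingers at u≈321, so they are aligned. Now I go in along the tool axis.

```bash
python3 -m creep '[{"rot":[0,0,0],"translation":[1,0,0],"hand":91},{"rot":[0,0,0],"translation":[2.2,0,0],"hand":91},{"rot":[0,0,0],"translation":[3.2,0,0],"hand":91},{"rot":[0,0,0],"translation":[4,0,0],"hand":91},{"rot":[0,0,0],"translation":[4.5,0,0],"hand":91},{"rot":[0,0,0],"translation":[4.8,0,0],"hand":91},{"rot":[0,0,0],"translation":[4.8,0,0],"hand":91},{"rot":[0,0,0],"translation":[4.8,0,0],"hand":91}]'; python3 - <<'E'
from h import *
for n in ("side","wrist"):
    p,d=r.camera(n);cv2.imwrite(f"pics/{n}2.png",p[:,:,::-1])
    if n=="side": cv2.imwrite("pics/side2c.png",cv2.resize(p[180:380,260:500,::-1],None,fx=3,fy=3,interpolation=2))
P,C,s=cur();print(s["time"],P.round(),s["q"].round(2),s["force"].round(1))
th=np.radians(35)
for b in (0,):print(b,rel(rackp(33.9-b*np.sin(th),0,128+b*np.cos(th)),toolR(RY,th,1)))
E
```

```text
time: 4.62
position: [653.9, -155.5, 128.2]
ee_rot: [-1.572, 0.96, -0.077]
force: [0.6, -0.0, 0.5]
opening: 0.995
4.725 [ 654. -156.  128.] [ 0.53  0.44 -0.44  2.11  1.49  0.12  0.24] [-0.1 -0.4 -0.8]
0 ([0.04, -0.02, -0.02], [-0.02, -0.03, -0.0])
```

View pics/side2c.png

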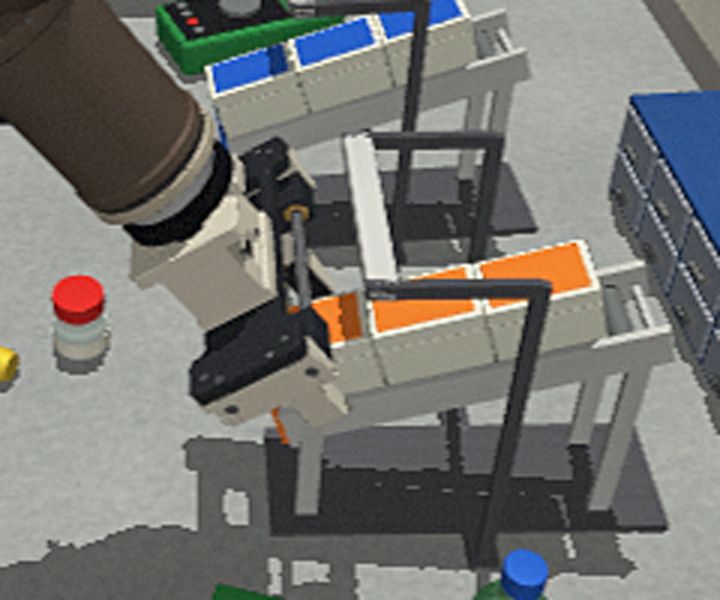

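View pics/wrist2.png

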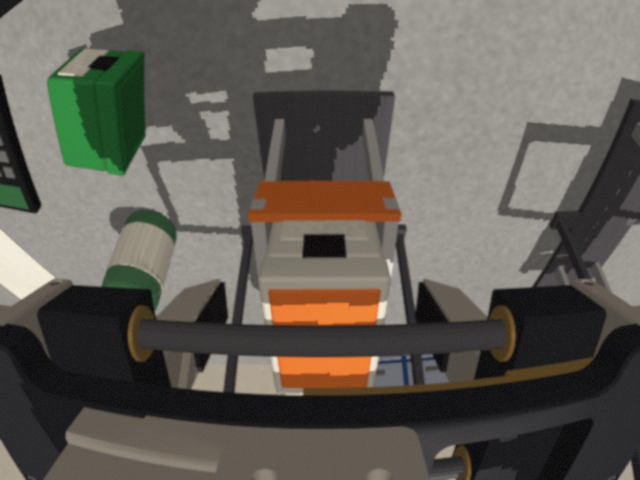

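Side view: the fingers straddle the box with clear space to the lamp bar (375,210). Wrist view: the box is centred between the pads at u≈325. Closing now.

```bash
python3 -m creep '[{"rot":[0,0,0],"translation":[0,0,0],"hand":60},{"rot":[0,0,0],"translation":[0,0,0],"hand":50},{"rot":[0,0,0],"translation":[0,0,0],"hand":36},{"rot":[0,0,0],"translation":[0,0,0],"hand":36},{"rot":[0,0,0],"translation":[0,0,0],"hand":36},{"rot":[0,0,0],"translation":[0,0,0],"hand":36}]'; python3 - <<'E'
from h import *
p,d=r.camera("wrist");cv2.imwrite("pics/wrist3.png",p[:,:,::-1])
P,C,s=cur();print(s["time"],P.round(1),s["q"].round(3),s["force"].round(1),s["opening"]*92)
# lift normal to lane by 18: 
th=np.radians(35)
up=np.array([-.2955,0,.955])
for a,l in((20,35),(20,32)):
    v=fr(RY)@(up*a); print(a,l,(C.T@v/25).round(2), rel(P,toolR(RY,np.radians(l),1))[1])
v=fr(RY)@np.array([-1,0,0]);print("fwd 25mm",(C.T@v).round(2)); print("up",(C.T@[0,0,1]).round(2))
E
```

```text
time: 5.48
position: [653.9, -155.4, 128.4]
ee_rot: [-1.572, 0.96, -0.076]
force: [-0.1, 0.5, -0.0]
opening: 0.498
5.525 [ 653.9 -155.4  128.5] [ 0.532  0.443 -0.438  2.111  1.485  0.118  0.237] [0.4 0.5 0.2] 45.808414212548854
20 35 [-0.76 -0.24 -0.  ] [-0.02, -0.02, -0.0]
20 32 [-0.76 -0.24 -0.  ] [-0.02, -0.02, 0.6]
fwd 25mm [-0.57  0.82 -0.  ]
up [-0.82 -0.57 -0.  ]
```

View pics/wrist3.png

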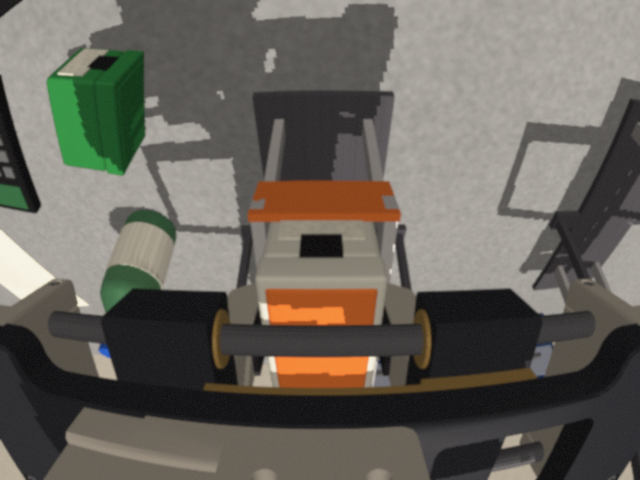

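Fingers stopped at 45.8 mm on the box. Now I lift square to the lane over the lip, then go forward, easing the lean.

```bash
python3 -m creep '[{"rot":[0,0,0],"translation":[-0.25,-0.08,0],"hand":36},{"rot":[0,0,0],"translation":[-0.5,-0.16,0],"hand":36},{"rot":[0,0,0.2],"translation":[-0.8,-0.26,0],"hand":36},{"rot":[0,0,0.3],"translation":[-0.9,-0.2,0],"hand":36},{"rot":[0,0,0.6],"translation":[-1.3,0.3,0],"hand":36},{"rot":[0,0,1],"translation":[-1.9,0.9,0],"hand":36},{"rot":[0,0,1.8],"translation":[-2.7,1.7,0],"hand":36},{"rot":[0,0,2.6],"translation":[-3.5,2.5,0],"hand":36},{"rot":[0,0,3.44],"translation":[-4.2,3.2,0],"hand":36},{"rot":[0,0,3.44],"translation":[-4.2,3.2,0],"hand":36}]'; python3 - <<'E'
from h import *
for n in ("side","wrist"):
    p,d=r.camera(n);cv2.imwrite(f"pics/{n}4.png",p[:,:,::-1])
P,C,s=cur();print(s["time"],P.round(1),Ro.from_matrix(C).as_euler("xyz").round(3),s["q"].round(3),s["force"].round(1),s["opening"]*92)
E
```

```text
time: 6.78
position: [528.5, -146.4, 168.8]
ee_rot: [-1.573, 1.26, -0.079]
force: [-0.1, -0.3, -1.4]
opening: 0.499
6.875 [ 529.  -146.3  168.4] [-1.573  1.258 -0.078] [ 1.026  0.413 -1.046  2.047  0.622  0.64   1.109] [ 0.2  0.4 -1.5] 46.13938535996677
```

View pics/side4.png

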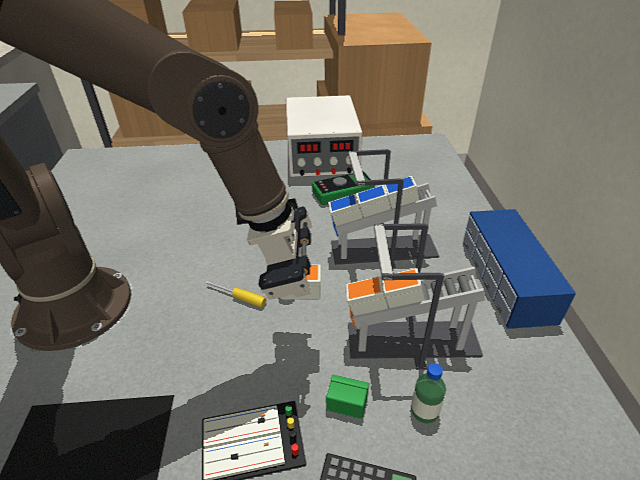

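View pics/wrist4.png

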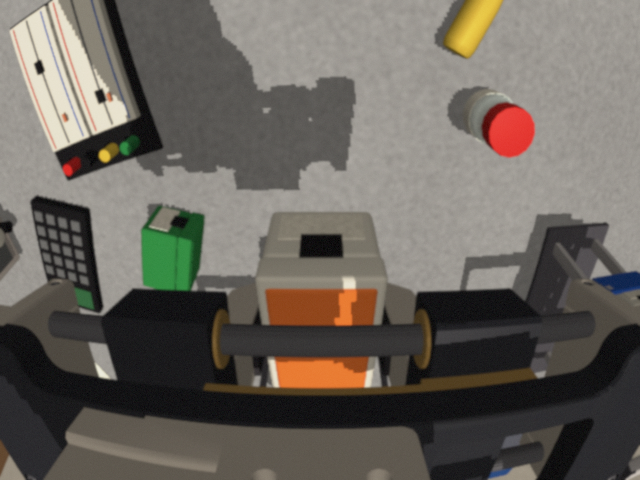

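The box is held level at side (313,275), and boxes 2 and 3 have rolled down to the lip (365,288). I check the box pose in the hand before carrying it.

```bash
python3 - <<'E'
from h import *
np.set_printoptions(precision=2,suppress=True)
P,C,s=cur(); print(s["time"])
th=np.radians(17.8)
dz=lambda h:BAY+fr(TY)@np.array([19*np.sin(th),0,0])+np.array([0,0,25+10-19*np.cos(th)+h])
R=toolR(TY,th,1)
g=P-C[:,0]*19; Rb=fr(RY)
print("expected box centre",g-[0,0,10])
p,d=r.camera("side");Cl=cloud("side",d);q=p.astype(int)
M=(q[...,0]>150)&(q[...,0]-q[...,1]>60)&(q[...,2]<80)&(np.linalg.norm(Cl-g,axis=-1)<60)
Q=Cl[M];print(len(Q),Q.mean(0),Q.min(0),Q.max(0));U,S,V=np.linalg.svd(Q-Q.mean(0));print("normal",V[2]*np.sign(V[2,2]))
for h in(100,):print(h,dz(h),rel(dz(h),R))
E
```

```text
6.875
expected box centre [ 523.19 -145.84  176.51]
125 [ 543.69 -150.85  200.41] [ 530.38 -167.92  198.37] [ 552.12 -129.02  202.74]
normal [ 0.02 -0.01  1.  ]
100 [482.75 335.15 120.91] ([0.78, 3.71, 19.06], [-2.42, -0.79, 0.01])
```

```bash
python3 -m creep '[{"rot":[-0.1,0,0],"translation":[0,0.2,1],"hand":36},{"rot":[-0.4,-0.1,0],"translation":[0,0.6,3],"hand":36},{"rot":[-0.6,-0.2,0],"translation":[0,1,5.2],"hand":36},{"rot":[-0.9,-0.3,0],"translation":[0,1.5,7.5],"hand":36},{"rot":[-1.2,-0.4,0],"translation":[0.1,2,9.8],"hand":36},{"rot":[-1.5,-0.5,0],"translation":[0.2,2.4,12.2],"hand":36},{"rot":[-1.8,-0.6,0],"translation":[0.3,2.9,14.5],"hand":36},{"rot":[-2.1,-0.7,0],"translation":[0.5,3.3,16.7],"hand":36},{"rot":[-2.3,-0.75,0],"translation":[0.7,3.6,18.3],"hand":36},{"rot":[-2.42,-0.79,0.01],"translation":[0.78,3.71,19.06],"hand":36},{"rot":[-2.42,-0.79,0.01],"translation":[0.78,3.71,19.06],"hand":36},{"rot":[-2.42,-0.79,0.01],"translation":[0.78,3.71,19.06],"hand":36},{"rot":[-2.42,-0.79,0.01],"translation":[0.78,3.71,19.06],"hand":36},{"rot":[-2.42,-0.79,0.01],"translation":[0.78,3.71,19.06],"hand":36}]'; cat >>h.py <<'E'
TH=np.radians(17.8)
def dz(h): return BAY+fr(TY)@np.array([19*np.sin(TH),0,0])+np.array([0,0,25+10-19*np.cos(TH)+h])
RP=toolR(TY,TH,1)
E
python3 - <<'E'
from h import *
for n in ("side","top","wrist"):
    p,d=r.camera(n);cv2.imwrite(f"pics/{n}5.png",p[:,:,::-1])
    if n=="top": cv2.imwrite(f"pics/top5c.png",cv2.resize(p[130:340,100:420,::-1],None,fx=2.5,fy=2.5,interpolation=2))
P,C,s=cur();print(s["time"],P.round(1),s["q"].round(3),s["force"].round(1),s["opening"]*92)
for h in (100,20,2,0):print(h,rel(dz(h),RP))
E
```

```text
time: 8.68
position: [483.3, 334.2, 121.1]
ee_rot: [-1.571, 1.259, 0.145]
force: [-0.3, 0.8, -0.8]
opening: 0.498
8.825 [483.1 334.8 121. ] [-0.153  0.528 -0.895  1.992  0.945  0.801  0.101] [-0.6  0.8 -1.4] 45.9323380620265
100 ([0.0, 0.01, 0.02], [-0.01, -0.0, 0.01])
20 ([3.05, 0.99, 0.02], [-0.01, -0.0, 0.01])
2 ([3.73, 1.21, 0.02], [-0.01, -0.0, 0.01])
0 ([3.81, 1.24, 0.02], [-0.01, -0.0, 0.01])
```

View pics/side5.png

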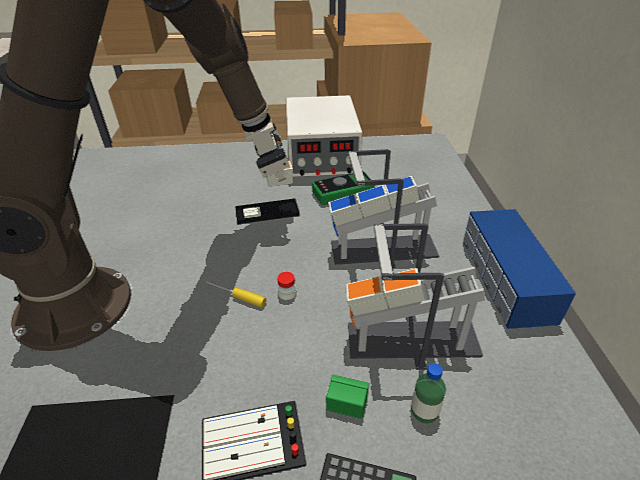

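View pics/wrist5.png

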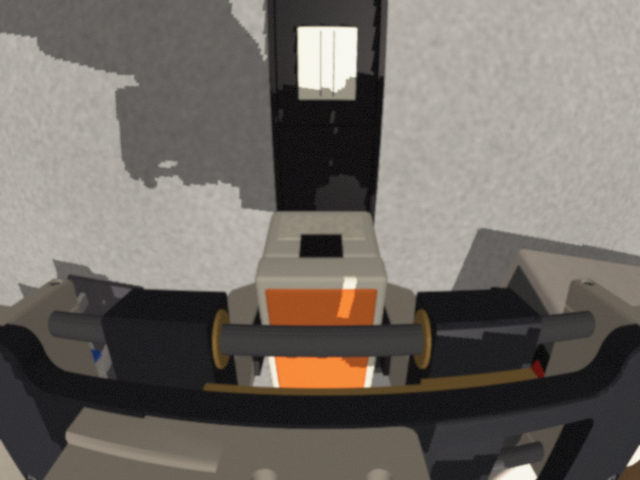

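View pics/top5c.png

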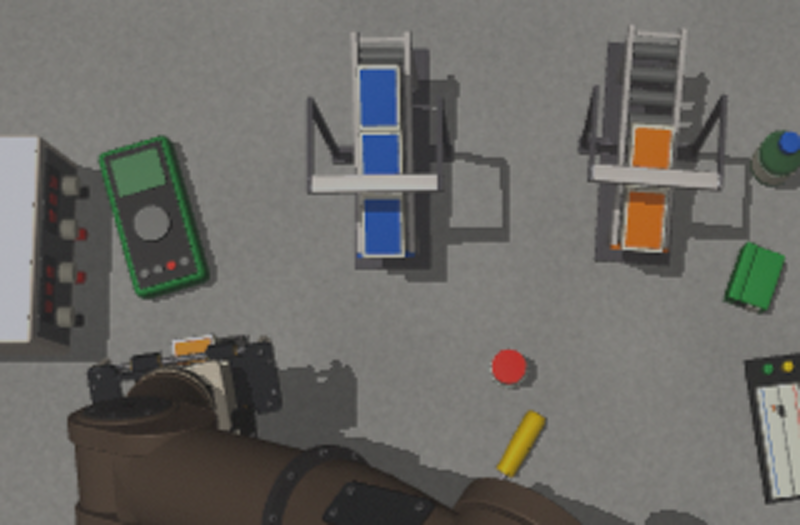

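Side view: the held box is over the tray (275,175). Wrist view: the tray centreline is at u≈327 and the box at u≈321, a small +y offset, which I'll measure with the wrist calibration.

```bash
python3 - <<'E'
from h import *
np.set_printoptions(precision=1,suppress=True)
f,cx,cy,p,R=cal("wrist");P,C,s=cur()
def ray(u,v):
    a=np.array([u-cx,v-cy]);rr=np.hypot(*a);t=rr/f
    return R@np.array([*(a/rr*np.sin(t)),np.cos(t)])
def hit(u,v,z): 
    d=ray(u,v);return p+d*(z-p[2])/d[2]
im=cv2.imread("pics/wrist5.png")
cv2.imwrite("pics/w5c.png",cv2.resize(im[0:240,220:440],None,fx=3,fy=2.5,interpolation=1))
g=im.max(-1).astype(int)
for v in(60,90,120,150,180,205):
    row=g[v];a=[u for u in range(240,420) if row[u]<60];print(v,a[0],a[-1],hit(a[0],v,14),hit(a[-1],v,14), "mid in tray frame",(fr(TY).T@((hit(a[0],v,14)+hit(a[-1],v,14))/2-BAY)))
for u,v in((298,27),(356,27),(356,100),(298,100)): print("board",fr(TY).T@(hit(u,v,13.5)-BAY))
print("TCP in bay frame",fr(TY).T@(P-BAY))
# box front top edge in the image at v~285 u 260..384, z of lid
for u,v in((259,283),(384,283)): print("box front top",fr(TY).T@(hit(u,v,P[2]+18.1+15)-BAY))
z,d=r.camera("wrist");print("wrist depth?",d[150,330],d[60,330],d[300,320])
E
```

```text
60 269 379 [392.3 288.9  14. ] [382.3 355.7  14. ] mid in tray frame [-90.5   1.2  10. ]
90 270 382 [411.6 291.5  14. ] [401.1 361.2  14. ] mid in tray frame [-71.1   2.5  10. ]
120 272 380 [431.4 294.8  14. ] [421.1 364.   14. ] mid in tray frame [-50.9   2.6  10. ]
150 273 378 [452.3 297.5  14. ] [441.9 367.   14. ] mid in tray frame [-29.9   2.3  10. ]
180 275 376 [474.3 300.8  14. ] [464.  370.3  14. ] mid in tray frame [-7.6  2.4 10. ]
205 277 373 [493.9 304.   14. ] [483.8 372.5  14. ] mid in tray frame [12.3  2.1 10. ]
board [-110.8  -14.4    9.5]
board [-111.    20.3    9.5]
board [-63.9  21.5   9.5]
board [-63.8 -15.3   9.5]
TCP in bay frame [  6.1  -0.4 117. ]
box front top [-34.1 -21.6 150.1]
box front top [-34.1  20.6 150.1]
wrist depth? 250.8871 208.69043 127.5734
```

View pics/w5c.png

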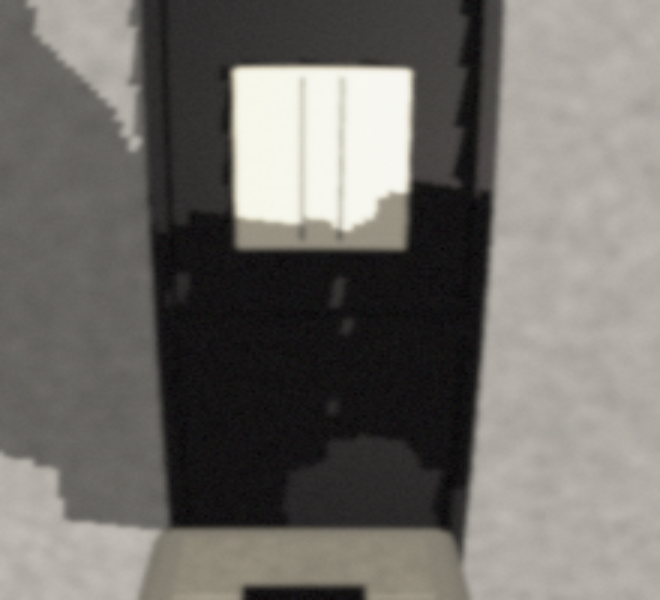

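The wrist view puts the bay about 2.5 mm further in +y than my estimate, so I shift +2 mm and descend to just above the floor.

```bash
python3 -m creep '[{"rot":[0,0,0],"translation":[0.6,0.2,0.1],"hand":36},{"rot":[0,0,0],"translation":[1.4,0.46,0.1],"hand":36},{"rot":[0,0,0],"translation":[2.2,0.71,0.1],"hand":36},{"rot":[0,0,0],"translation":[2.9,0.94,0.1],"hand":36},{"rot":[0,0,0],"translation":[3.4,1.1,0.1],"hand":36},{"rot":[0,0,0],"translation":[3.62,1.18,0.1],"hand":36},{"rot":[0,0,0],"translation":[3.62,1.18,0.1],"hand":36},{"rot":[0,0,0],"translation":[3.62,1.18,0.1],"hand":36}]'; python3 - <<'E'
from h import *
for n in ("side","wrist"):
    p,d=r.camera(n);cv2.imwrite(f"pics/{n}6.png",p[:,:,::-1])
    if n=="side": cv2.imwrite("pics/side6c.png",cv2.resize(p[120:240,200:360,::-1],None,fx=5,fy=5,interpolation=2))
P,C,s=cur();print(s["time"],P.round(1),s["force"].round(1),s["opening"]*92)
for h in (0,-1,-2):print(h,rel(dz(h),RP))
E
```

```text
time: 9.88
position: [482.6, 337.7, 26.4]
ee_rot: [-1.568, 1.259, 0.148]
force: [0.4, 0.8, -0.3]
opening: 0.498
9.975 [482.6 337.6  26.4] [ 0.4  0.1 -1.4] 45.61964270488444
0 ([0.21, 0.08, -0.1], [-0.01, 0.0, 0.01])
-1 ([0.25, 0.09, -0.1], [-0.01, 0.0, 0.01])
-2 ([0.28, 0.1, -0.1], [-0.01, 0.0, 0.01])
```

View pics/side6c.png

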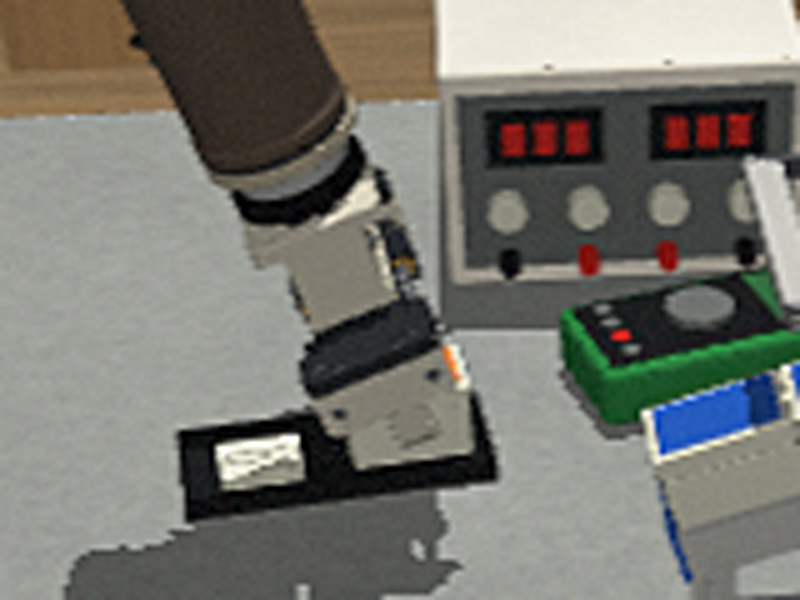

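View pics/wrist6.png

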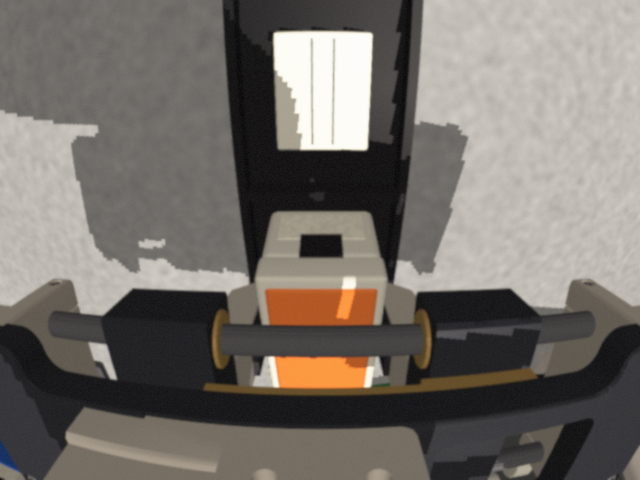

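Centred: the tray walls are at u≈243 and 400 and the box at u≈321. Lowering slowly.

```bash
python3 -m creep '[{"rot":[0,0,0],"translation":[0.05,0.02,0],"hand":36},{"rot":[0,0,0],"translation":[0.1,0.03,0],"hand":36},{"rot":[0,0,0],"translation":[0.13,0.04,0],"hand":36},{"rot":[0,0,0],"translation":[0.15,0.05,0],"hand":36},{"rot":[0,0,0],"translation":[0.15,0.05,0],"hand":36}]'; python3 -m creep '[{"rot":[0,0,0],"translation":[0.02,0.01,0],"hand":36},{"rot":[0,0,0],"translation":[0.04,0.01,0],"hand":36},{"rot":[0,0,0],"translation":[0.04,0.01,0],"hand":36}]'
```

```text
time: 10.6
position: [482.5, 337.5, 22.4]
ee_rot: [-1.569, 1.259, 0.148]
force: [-0.0, -1.1, -0.9]
opening: 0.499
time: 10.98
position: [482.5, 337.6, 21.4]
ee_rot: [-1.569, 1.259, 0.148]
force: [-1.3, 0.6, 0.3]
opening: 0.504
```

```bash
python3 -m creep '[{"rot":[0,0,0],"translation":[0.02,0.01,0],"hand":36},{"rot":[0,0,0],"translation":[0.03,0.01,0],"hand":36},{"rot":[0,0,0],"translation":[0.03,0.01,0],"hand":36}]'; python3 -m creep '[{"rot":[0,0,0],"translation":[0.02,0.01,0],"hand":36},{"rot":[0,0,0],"translation":[0.03,0.01,0],"hand":36},{"rot":[0,0,0],"translation":[0.03,0.01,0],"hand":36}]'
```

```text
time: 11.35
position: [482.6, 337.6, 21.3]
ee_rot: [-1.57, 1.258, 0.147]
force: [-3.3, -2.8, 9.9]
opening: 0.499
time: 11.72
position: [482.6, 337.6, 21.3]
ee_rot: [-1.571, 1.257, 0.146]
force: [-5.2, -3.2, 11.6]
opening: 0.496
```

The box is firmly on the floor (+11 N). Opening and withdrawing along the tool axis.

```bash
python3 -m creep '[{"rot":[0,0,0],"translation":[0,0,0],"hand":48},{"rot":[0,0,0],"translation":[0,0,0],"hand":52},{"rot":[0,0,0],"translation":[0,0,0],"hand":60},{"rot":[0,0,0],"translation":[0,0,0],"hand":70},{"rot":[0,0,0],"translation":[0,0,0],"hand":76},{"rot":[0,0,0],"translation":[0,0,0],"hand":76}]'; python3 - <<'E'
from h import *
p,d=r.camera("wrist");cv2.imwrite("pics/wrist7.png",p[:,:,::-1])
E
```

```text
time: 12.48
position: [482.6, 337.6, 21.3]
ee_rot: [-1.571, 1.257, 0.146]
force: [-0.1, 0.3, 0.3]
opening: 0.822
```

View pics/wrist7.png

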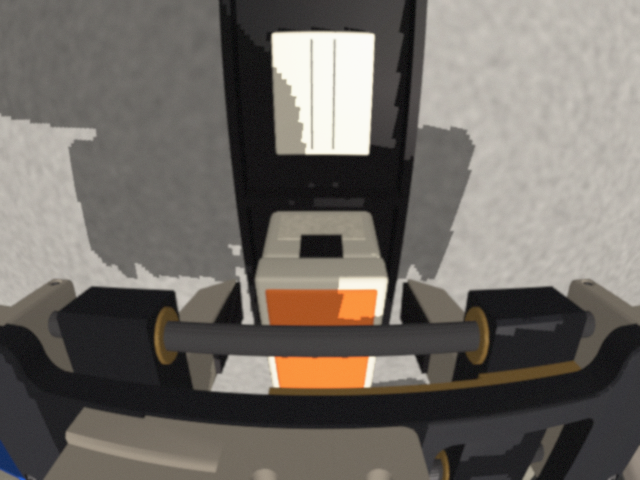

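Wrist view: the pads are clear on both sides of the box (u≈258–386), and the box sits behind the divider at v≈195. Backing out.

```bash
python3 -m creep '[{"rot":[0,0,0],"translation":[-0.5,0,0],"hand":80},{"rot":[0,0,0],"translation":[-1.5,0,0],"hand":80},{"rot":[0,0,0],"translation":[-3,0,0],"hand":80},{"rot":[0,0,0],"translation":[-5,0,0],"hand":80},{"rot":[0,0,0],"translation":[-7,1,0],"hand":80},{"rot":[0,0,0],"translation":[-9,3,0],"hand":80},{"rot":[0,0,0],"translation":[-9,5,0],"hand":80},{"rot":[0,0,0],"translation":[-9,5,0],"hand":80},{"rot":[0,0,0],"translation":[-9,5,0],"hand":80}]'; python3 - <<'E'
from h import *
np.set_printoptions(precision=1,suppress=True)
for n in ("side","top","wrist"):
    p,d=r.camera(n);cv2.imwrite(f"pics/{n}8.png",p[:,:,::-1])
    if n=="side":
        cv2.imwrite("pics/side8c.png",cv2.resize(p[140:370,220:500,::-1],None,fx=2.6,fy=2.6,interpolation=2))
        Cl=cloud(n,d);q=p.astype(int)
        M=(q[...,0]>150)&(q[...,0]-q[...,1]>60)&(q[...,2]<80)&(np.linalg.norm(Cl-BAY,axis=-1)<90)
        Q=Cl[M];print(len(Q),"lid in bay frame",fr(TY).T@(Q.mean(0)-BAY),Q.min(0),Q.max(0));V=np.linalg.svd(Q-Q.mean(0))[2];print("normal",V[2]*np.sign(V[2,2]))
P,C,s=cur();print(s["time"],P.round(),s["q"].round(2))
E
```

```text
time: 13.65
position: [296.6, 310.3, 197.3]
ee_rot: [-1.572, 1.256, 0.145]
force: [0.5, 0.2, 0.1]
opening: 0.865
146 lid in bay frame [-0.4  0.5 49.7] [446.4 313.1  50.6] [506.7 355.6  56.8]
normal [-0.  0.  1.]
13.8 [297. 310. 197.] [-0.1  0.2 -1.1  2.2  0.6  0.8  0.1]
```

View pics/side8c.png

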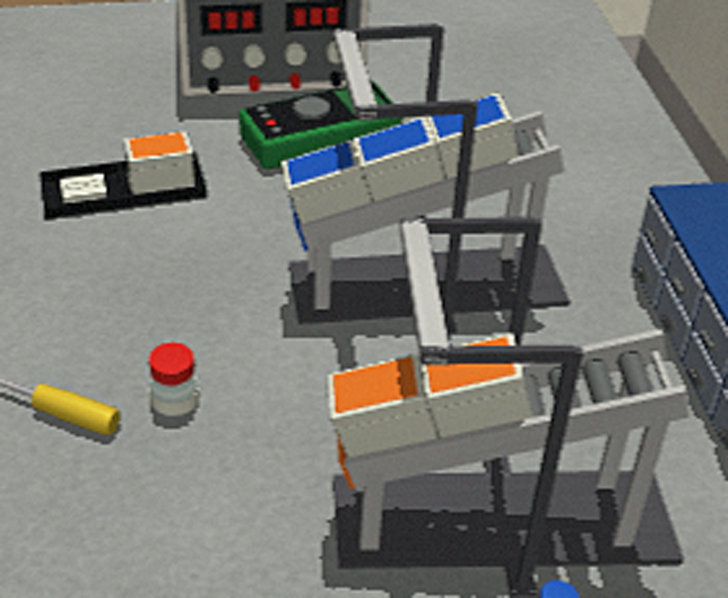

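View pics/top8.png

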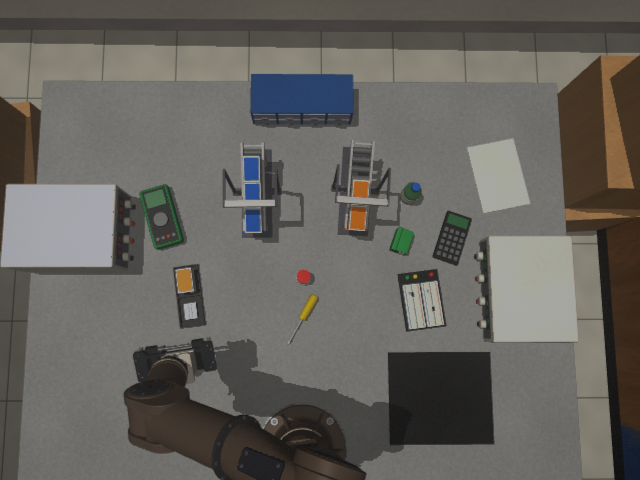

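View pics/wrist8.png

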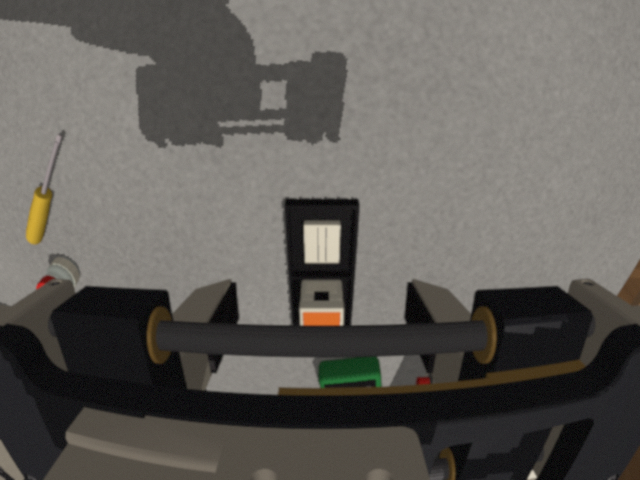

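The box stands level and centred in the bay: its lid is about 50 mm above the bay floor, less than 1 mm off centre, with a vertical normal. The two other orange boxes are at the lip, side crop (385,410), and everything else is where it was. The arm is clear.

```bash
python3 -c "
from rig import r
print(r.get_state()['time'],r.job_done())"
```

```text
the job is handed in; nothing more can be done
13.8 None
```

The front orange-lidded box is in the empty bay of the kit tray, flat and right way up. I handed the job in at 13.8 s, well inside the 43 s limit.

- **Pick:** I leaned in 35° from the front under the lamp bar, gripped the box by its sides and lifted it square to the lane over the lip. The two boxes behind then rolled down to the lip.
- **Place:** I levelled the box, carried it over the bay and shifted it 2 mm after a wrist-camera check. I lowered it until it touched with about 11 N, then opened the fingers and backed away.
- **Final checks:** The lid is level, about 50 mm above the bay floor and within about 1 mm of the bay's centre. Both remaining orange boxes are at the lip. I saw no change in the lamp bars, blue boxes or other items, and the gripper was clear and read no contact force.
- **Disagreements:**
  - The wrist camera placed the tray about 2.5 mm further in +y than the overhead camera.
  - Joint 6 read 0.118 at the grasp, against a stated limit of 0.12, so it was at the edge of its range there. The controller reported no complaint.

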